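# Seat a keyed calibration-target holder on a camera stage and clip it down

### The arm

A 7-joint arm with a two-finger parallel gripper is mounted at the origin on the work surface. World frame = base frame: x ahead of the robot, y to its left, z up, the work surface at z = 0. Lengths are in mm, angles in rad, forces in N, time in s.
With the tool pointing down it reaches from about 425 to 925 mm from the base axis. Payload 6.8 kg.
Tool frame: the origin (TCP) lies midway between the tips of the shut fingers; the grasp point (between the pads) lies 19 mm behind it; z points along the fingers, y is the line along which they close (so a half turn about z gives the same grasp; the last joint's range is limited). The gripper opens to 85 mm and grips with 20 to 120 N. Pads are 22 mm wide; open, the fingers measure 114 mm over their backs; the gripper's body (76 mm by 85 mm) begins 54 mm behind the grasp point. The pads swing forward as they close: fully open they stand 13 mm farther back than shut.
Start: joints at [-1.261, 0.477, 0.022, 1.555, -0.011, 1.109, -0.083], TCP at [273.88, 616.958, 231.308] pointing down, gripper open.
Joint ranges: [-2.96, 2.96], [-0.34, 2.1], [-1.41, 1.46], [0.24, 2.44], [-1.37, 4.51], [0.17, 1.92], [-2.96, 2.96]. Speed limits (rad/s): [2.39, 2.39, 3.14, 3.14, 3.14, 3.14, 3.14].

### API

Orientations are given as a unit quaternion [x, y, z, w].
In Python, from bench import r gives the robot as it stands.
- The arm moves only by the tool arm_command, never from a script. Its argument "steps" is a list of rows, each a list of 2 entries, a list of its own where there are three numbers: the shift along the tool's x, y, z in m, then the turn, a rotation vector about the tool's x, y, z in degrees. A call has 1 to 10 rows; each row shifts and turns the commanded pose from where the row before left it, along the tool's axes as they then stand; what a row does not reach is not made up. A row lasts 1/10 s, in which the tool goes at most 50 mm and 8.59 degrees, less where a joint would pass 70% of its speed; a pose out of reach is approached as far as the arm can. A call with a gripper value outside its range is refused whole. "fingers" is the opening, from 0 (shut) to 1 (fully open), set as the call begins (left out, the last holds). The fingers move at their own pace and stop on an object; "squeeze" is the grip in N (left out, the last holds). Time passes only in rows, so rows that do not move let the fingers close. It gives the time, the measured TCP pose, the force, the opening and the grip force at its end, in the units of the state.
- r.sense(): the state, without advancing time (a new reading comes with each control period).
- r.get_image(name): name is "side" or "top" or "wrist"; returns (picture, depth): 400x640x3 uint8, red, green, blue; 400x640 float32, mm along the optical axis (not along the pixel's ray), 0 where there is no reading.
- r.camera_params(name): a dict with "fx", "fy", "cx", "cy" (pixels), "k1" (the pictures are not rectified: a ray, as slopes to the right and down, at radius r is drawn at 1 + k1 r^2 times it, then the intrinsics apply), "camera_from_world" (4x4, takes a point from world to camera coordinates). Camera axes: x right, y up, looking along -z (the intrinsics and any distortion apply to the point x, -y, -z); pixel columns grow to the right and rows downward; lengths in mm; the calibration is good to about 2 mm. A picture is of the moment at which its call begins: read the wrist's pose just before it. camera_params takes no time and is no camera call; for the wrist camera it gives the pose at the moment of the call.
- r.hand_in(): hands the job in; it is judged then, once.
Trained networks look in the newest picture that a camera, given by its name, has taken for a name from the list of things; names that differ only in an ending like _2 or _b are one class to them, and where a whole thing is asked for, a point or a joint stands for the part that bears it (a point fixed in the world has none). Each returns a list of dicts, best first, with "confidence" (0 to 1); they miss things now and then, are a little off and sometimes report something else, mostly with a low value. They report only what shows in the picture. A call takes as long as a camera call. They do not tell look-alikes from the thing itself.
- r.spot_in(camera, label): "uv" ([column, row] in pixels, amid what is visible of it).
- r.mark_of(camera, label): "uv" ([column, row] in pixels: a listed point, or the origin of a listed thing).
The state is a dict: "t": time; "joint_positions": joint angles; "joint_velocities": joint speeds; "joint_efforts": joint torques, N m; "tool_pos": TCP position; "orientation": TCP orientation; "contact_force": force on the tool from outside, world axes, zero at the start; "wrist_torque": the same for the moment, N m; "width": opening from 0.0 (shut) to 1.0 (fully open); "finger_force": force on a finger pad.
Only numpy, scipy, OpenCV 4.12 (cv2) and the standard library are available. Lean on these libraries where they do the work, as an engineer would, in place of code of your own. Each camera call takes 0.05 s, during which the arm holds its last target. There are 200 camera calls.

### The job

Take the calibration-target holder from the tray and seat it in the round seat of the specimen stage. Its skirt has one notch that must go over the key in the bore, and the seat is locked at whatever angle it was last left, so feel for the key by turning the holder under light pressure, never forcing it, until it drops fully home with its flange flat on the seat. Then swing the clip all the way round over the flange, let go, and leave the other things where they are.

Things in the scene. Friction and masses are not known exactly. Their poses are not given: they have to be found in the camera images.
- holder_mid (a point): Centre (half-way up, on the axis) of the calibration-target holder: loose metal, 40 mm tall, 90 to 180 g, upright in the tray. From the bottom: round skirt 44 mm across, 10 mm tall; flange 62 mm across, 4 mm thick (its top is 6 mm below this point); knurled dark round barrel 36 mm across, 26 mm tall, to take hold of, with a white line-grid plate on top. z is its axis, up.
- notch (a point): Mouth of the holder's only notch, at the flange's rim: on the holder's -x side, 31 mm from its axis, level with the flange's underside. The notch is 10.5 mm wide and cut down through flange and skirt, in to 13 mm from the axis. Its axes are the holder's.
- nest (a point): Centre of the stage's round seat, at the level of the seat's flat top, 32 mm above the table; x, y axes are the stage's. The seat is a steel ring 90 mm across with a bore 47 mm across, 12 mm deep. With the holder fully home, holder_mid is 10 mm above this point (flange lying on the seat). More than 40 N between holder and stage is forcing it; 3 to 10 N is enough to feel with.
- stage: Specimen stage, fixed, base plate 200 x 150 x 20 mm; origin below the seat's axis at table level. One key stands in the bore: 8 mm wide, 8 mm high from the floor (top 4 mm below the seat's top), from the wall to 15 mm from the axis. The seat is locked and will not turn; its angle is not measured: the key lies within 0.7 rad either way of the stage's -x direction.
- clip (a joint): Angle of the stage's swing clip, rad: 0 swung out of the way, 1.8 at its stop with the toe over a seated holder's flange, pointing at the seat's axis. Grows anticlockwise seen from above. Stays where it is left (friction 0.06 N m). Starts between 0 and 0.3. A holder that misses the key stands 6 mm too high (skirt 4 mm in the bore) and leans if let go. Notch on key has about 0.07 rad of play either way.
- clip_pin (a point): Thumb pin on the clip's tail, upright, round, 10 mm across, 28 mm tall; this point is half-way up, 26 mm above the seat's top, 35 mm from the pivot. The clip is a flat steel bar 12 mm wide, 6 mm thick, underside 6 mm above the seat's top (2 mm above a seated holder's flange); its toe reaches 54 mm from the pivot, opposite the pin.
- clip_pivot (a point): Clip's pivot (vertical axis) at the bar's underside, on the stage 75 mm along +x of the seat's axis. x, y axes are the stage's. At joint value q the pin lies from the pivot in the direction q - 1.8 rad from the stage's +x.
- lens_mid (a point): Bystander: centre of a black macro lens, 48 mm across, 62 mm tall, standing in the tray. Leave it.
- filter_cell_mid (a point): Bystander: centre of a flat bare-aluminium filter cell, 52 mm across, 16 mm tall, no flange, lying in the tray. Leave it.
- lens_cap: Bystander: black lens cap, 58 mm across, 10 mm thick, on the table; origin under its centre.
- slide_box: Bystander: small card box 85 x 60 x 31 mm; origin under its centre.
- post_clamp: Bystander: aluminium clamp block 50 x 30 x 28 mm with a black screw; origin under its centre.
- blower: Bystander: black rubber dust blower, upright, 62 mm across, 98 mm tall; origin under its centre.
- driver: Bystander: screwdriver lying on the table.
- tray: Grey parts tray 150 x 320 mm, fixed, floor 4 mm thick, rim 14 mm high; origin under its centre. The three cells stand on its floor about 100 mm apart along its y.
Mind the look-alikes: they are no part of the job. Leave any turquoise look-alike of the stage alone.

How it is judged:
By the outcome, as a careful person would: the job done as asked, in the order asked, and still so for the second after the job is handed in, with the robot touching nothing.
It also fails if it takes over 72 s, if anything falls off the work surface, if the arm or the gripper's body presses on something with over 40 N, if the wrist force passes 120 N, or if a joint passes its speed limit or range.

## Working session

There is one attempt and no reset: what is moved stays moved. The work goes in short steps, Python scripts to look and compute and a tool call to move; the robot and the scene stay as the last step left them, time stands still between calls to the robot, and variables do not carry over. Pictures are saved under pics/ and viewed, at most 10 in all, crops included, and the job is handed in when it is done.

Besides the shell and the picture viewer there is one more tool, called after "Emit:" as name(argument=value, ...) on one line, values as JSON. arm_command: Moves the arm, as the interface text tells. Its arguments: {"type":"object","properties":{"steps":{"type":"array","items":{"type":"array"}},"fingers":{"type":"number"},"squeeze":{"type":"number"}},"required":["steps"]}

```bash
mkdir -p pics; ls; cat > h.py <<'E'
import numpy as np, cv2
from bench import r
def ray(p,uv):
    a=(uv[0]-p["cx"])/p["fx"]; b=(uv[1]-p["cy"])/p["fy"]
    rd=np.hypot(a,b); s=rd
    for _ in range(30): s=rd/(1+p["k1"]*s*s)
    f=s/rd if rd>0 else 1
    return np.array([a*f,-b*f,-1.0])
def world(p,uv,z=None,depth=None):
    T=np.linalg.inv(np.array(p["camera_from_world"])); d=T[:3,:3]@ray(p,uv); o=T[:3,3]
    return o+d*((z-o[2])/d[2] if depth is None else depth)
def proj(p,X):
    c=np.array(p["camera_from_world"])@np.append(X,1); a,b=c[0]/-c[2],-c[1]/-c[2]
    k=1+p["k1"]*(a*a+b*b); return np.array([p["fx"]*a*k+p["cx"],p["fy"]*b*k+p["cy"]])
def save(im,n): cv2.imwrite("pics/"+n,cv2.cvtColor(im,cv2.COLOR_RGB2BGR))
E
python3 - <<'E'
from h import *
p=r.camera_params("top"); im,d=r.get_image("top"); save(im,"top.png")
hz=dict(holder_mid=24,notch=14,nest=32,stage=0,clip_pin=58,clip_pivot=38,lens_mid=35,filter_cell_mid=12,tray=0)
for n,z in hz.items():
    for m in r.mark_of("top",n)[:3]:
        u=m["uv"]; print(n,round(m["confidence"],2),np.round(u),np.round(world(p,u,z),1),{k:v for k,v in m.items() if k not in("uv","confidence")})
print(r.sense()); print(p)
im,d=r.get_image("side"); save(im,"side.png")
E
```

```text
pics
holder_mid 0.56 [482. 202.] [ 509.  -405.6   24. ] {}
notch 0.58 [479. 213.] [ 482.9 -400.    14. ] {}
nest 0.81 [440. 309.] [ 244. -295.   32.] {}
nest 0.78 [212. 325.] [192.  263.7  32. ] {}
nest 0.72 [282. 196.] [516.4  99.4  32. ] {}
stage 0.95 [216. 321.] [195.7 262.1   0. ] {}
stage 0.87 [436. 309.] [ 237.7 -295.8    0. ] {}
stage 0.63 [282. 198.] [513.1 103.5   0. ] {}
clip_pin 0.63 [457. 286.] [ 303.4 -329.9   58. ] {}
clip_pin 0.59 [221. 297.] [264.9 238.1  58. ] {}
clip_pin 0.5 [284. 162.] [598.5  93.6  58. ] {}
clip_pivot 0.73 [270. 167.] [587.3 130.   38. ] {}
clip_pivot 0.63 [441. 280.] [ 315.2 -296.9   38. ] {}
clip_pivot 0.42 [180. 218.] [453.7 355.4  38. ] {}
lens_mid 0.73 [408. 192.] [ 532. -215.   35.] {}
filter_cell_mid 0.6 [452. 199.] [ 517.7 -331.4   12. ] {}
tray 0.59 [442. 194.] [ 530.6 -309.2    0. ] {}
{'t': 0.5, 'joint_positions': array([-1.26111817,  0.47701198,  0.02239718,  1.55543689, -0.01151048,
        1.10927173, -0.08310865]), 'joint_velocities': array([ 0.00081241, -0.00171726, -0.00198353, -0.00121602,  0.00020491,
       -0.00098802, -0.0005
[... 287 characters left out ...]
320e-06, -1.17077586e-05]), 'contact_force': array([-0.14364845, -0.38667091, -0.02123288]), 'wrist_torque': array([-0.02182529, -0.01378706,  0.00113229]), 'finger_force': 0.0, 'width': 1.0015337116199912}
{'fx': 419.25044600365794, 'fy': 419.25044600365794, 'cx': 316.3682340908927, 'cy': 197.0008168676377, 'k1': -0.06490140062587046, 'camera_from_world': array([[ 2.04413746e-02, -9.99554563e-01, -2.17445766e-02,
         3.17139282e+00],
       [ 9.96465918e-01,  1.85962379e-02,  8.19136983e-02,
        -5.15506502e+02],
       [-8.14728436e-02, -2.33421580e-02,  9.96402188e-01,
        -1.03749563e+03],
       [ 0.00000000e+00,  0.00000000e+00,  0.00000000e+00,
         1.00000000e+00]])}
```

View pics/top.png

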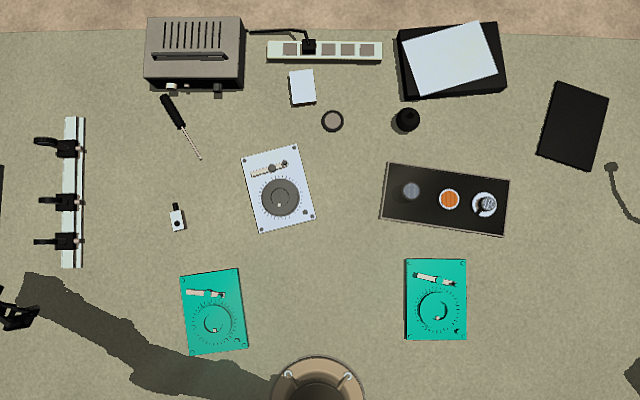

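```bash
python3 - <<'E'
from h import *
p=r.camera_params("wrist"); T=np.linalg.inv(p["camera_from_world"]); s=r.sense()
from scipy.spatial.transform import Rotation as R
Rt=R.from_quat(s["orientation"]).as_matrix()
print(Rt.T@(T[:3,3]-s["tool_pos"])); print((Rt.T@T[:3,:3]).round(3)); print(p["fx"],p["k1"])
E
```

```text
[  75.243703     -2.84966254 -142.3955128 ]
[[ 0.     0.956  0.293]
 [ 1.    -0.    -0.   ]
 [-0.     0.293 -0.956]]
335.5212854191169 -0.05879888166563654
```

View pics/side.png

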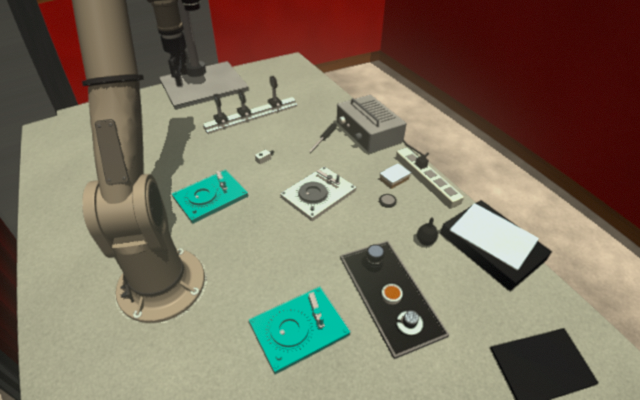

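Emit:
arm_command(steps=[[[-0.035,-0.03,0],[0,0,0]],[[-0.035,-0.03,0],[0,0,0]],[[-0.035,-0.03,0],[0,0,0]],[[-0.035,-0.03,0],[0,0,0]],[[-0.035,-0.03,0],[0,0,0]],[[-0.035,-0.03,0],[0,0,0]],[[-0.035,-0.03,0],[0,0,0]],[[-0.035,-0.03,0],[0,0,0]],[[-0.035,-0.03,0],[0,0,0]],[[-0.035,-0.03,0],[0,0,0]]])

```text
t: 1.55
tool_pos: [472.7, 199.0, 231.7]
orientation: [0.207, 0.978, 0.0, 0.0]
contact_force: [0.1, 1.2, 0.0]
width: 0.999
finger_force: 0.0
```

Emit:
arm_command(steps=[[[-0.025,-0.036,0.02],[0,0,0]],[[-0.025,-0.036,0.02],[0,0,0]],[[0,0,0.02],[0,0,0]],[[0,0,0],[0,0,0]]])

```text
t: 1.95
tool_pos: [487.1, 112.8, 169.4]
orientation: [0.209, 0.978, -0.001, -0.002]
contact_force: [-0.4, 0.5, -0.3]
width: 1.001
finger_force: 0.0
```

```bash
python3 - <<'E'
from h import *
p=r.camera_params("wrist"); im,d=r.get_image("wrist"); save(im,"w1.png"); np.save("w1d.npy",d)
import pickle; pickle.dump(p,open("w1p.pkl","wb"))
for n,z in dict(nest=32,stage=0,clip_pin=58,clip_pivot=38).items():
    for m in r.mark_of("wrist",n)[:3]:
        u=m["uv"]; print(n,round(m["confidence"],2),np.round(u),np.round(world(p,u,z),1))
E
```

```text
nest 0.66 [331. 216.] [511.7 104.6  32. ]
stage 0.63 [332. 204.] [511.8 105.7   0. ]
clip_pin 0.39 [ 58. 351.] [ 523.4 -193.3   58. ]
clip_pivot 0.92 [383. 281.] [587.9 123.5  38. ]
```

View pics/w1.png

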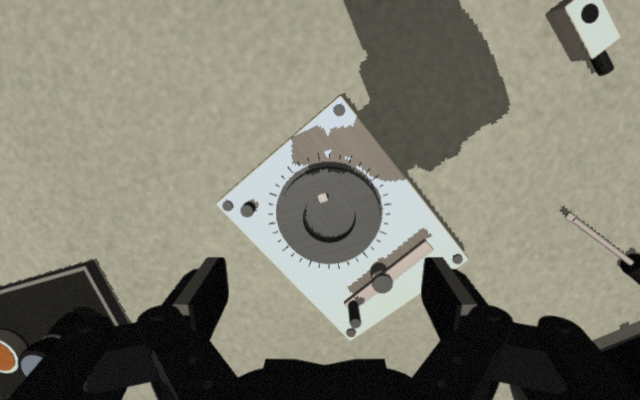

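```bash
python3 - <<'E'
from h import *
import pickle; p=pickle.load(open("w1p.pkl","rb")); im=cv2.imread("pics/w1.png").astype(int)
for uv in [(342,95),(219,205),(350,339),(467,258)]: print("corner",world(p,uv,20).round(1))
for uv in [(382,281)]: print("pivot top",world(p,uv,50).round(1))
for uv,z in [((352,322),72),((357,302),44)]: print("pin",world(p,uv,z).round(1))
sub=im[180:245,290:375]; m=(sub.sum(2)>450).astype('uint8')
n,l,st,c=cv2.connectedComponentsWithStats(m)
for i in range(1,n):
    if st[i,4]>20: print(st[i],c[i]+[290,180],world(p,c[i]+[290,180],28).round(1))
g=np.zeros((400,640),np.uint8)
# seat outer ring: fit of dark disc, in world coordinates at z=32
hsv=im.mean(2); best=None
pts={}
def ring(cx,cy,R):
    a=np.linspace(0,2*np.pi,180,endpoint=False)
    return np.array([hsv[tuple(np.clip(np.round(proj(p,[cx+R*np.cos(t),cy+R*np.sin(t),32])[::-1]).astype(int),0,[399,639]))] for t in a])
for cx in np.arange(504,522,1):
    for cy in np.arange(96,113,1):
        s=np.minimum(ring(cx,cy,47)-ring(cx,cy,43),60).mean()
        if best is None or s>best[0]: best=(s,cx,cy)
print(best)
im2,d=None,np.load("w1d.npy")
for uv in [(323,198),(300,215),(322,215),(382,281),(250,230)]:
    print(uv,world(p,uv,depth=d[uv[1],uv[0]]).round(1))
c=cv2.resize(im[170:330,270:450].astype('uint8'),None,fx=4,fy=4,interpolation=cv2.INTER_CUBIC)[:600]
cv2.imwrite("pics/w1c.png",c)
E
```

```text
corner [421.4 154.8  20. ]
corner [464.1  13.2  20. ]
corner [650.1  65.9  20. ]
corner [609.6 206.4  20. ]
pivot top [580.2 123.6  50. ]
pin [593.2  87.6  72. ]
pin [595.1  94.1  44. ]
[28 13 10 10 68] [322.10294118 197.70588235] [494.2 103.9  28. ]
[80 58  5  7 21] [372.71428571 241.85714286] [552.  129.1  28. ]
(np.float64(39.640740740740746), np.int64(510), np.int64(103))
(323, 198) [494.6 104.6  28.6]
(300, 215) [499.7  80.   32. ]
(322, 215) [511.   96.1  21.6]
(382, 281) [581.2 123.5  48.4]
(250, 230) [497.9  27.5  18.9]
```

View pics/w1c.png

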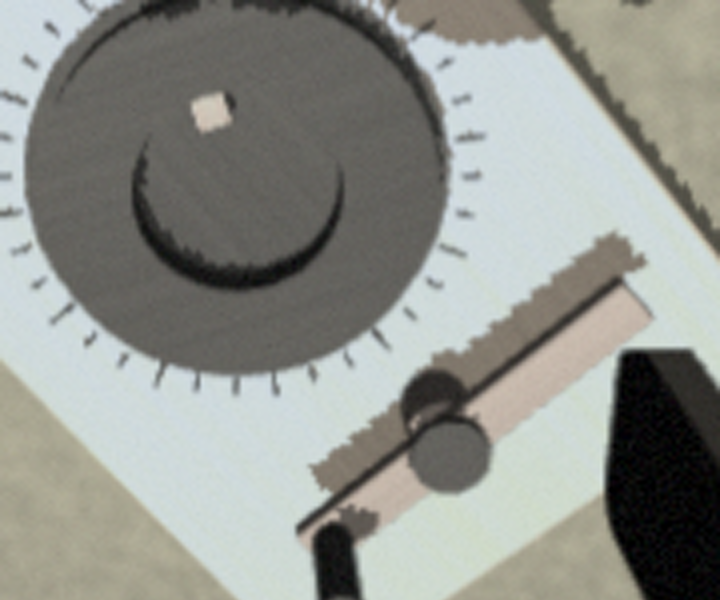

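Emit:
arm_command(steps=[[[-0.0206,-0.045,0],[0,0,0]],[[-0.0206,-0.045,0],[0,0,0]],[[-0.0206,-0.045,0],[0,0,0]],[[-0.0206,-0.045,0],[0,0,0]],[[-0.0206,-0.045,0],[0,0,0]],[[-0.0206,-0.045,0],[0,0,0]],[[-0.0206,-0.045,0],[0,0,0]],[[-0.0206,-0.045,0],[0,0,0]],[[-0.0206,-0.045,0],[0,0,0]],[[-0.0206,-0.045,0],[0,0,0]]])

```text
t: 3.2
tool_pos: [495.4, -381.5, 172.3]
orientation: [0.206, 0.978, 0.0, 0.001]
contact_force: [1.4, -0.8, 0.2]
width: 1.0
finger_force: 0.0
```

Emit:
arm_command(steps=[[[0,0,0.01],[0,0,7.5]],[[0,0,0.01],[0,0,7.5]],[[0,0,0],[0,0,7.5]],[[0,0,0],[0,0,7.5]],[[0,0,0],[0,0,0]],[[0,0,0],[0,0,0]]])

```text
t: 3.8
tool_pos: [495.1, -379.6, 151.8]
orientation: [0.451, 0.892, 0.0, 0.0]
contact_force: [0.4, -0.8, 0.1]
width: 1.001
finger_force: 0.0
```

```bash
python3 - <<'E'
from h import *
s=r.sense(); p=r.camera_params("wrist"); im,d=r.get_image("wrist"); save(im,"w2.png"); np.save("w2d.npy",d)
import pickle; pickle.dump(p,open("w2p.pkl","wb")); print(s["tool_pos"],s["orientation"])
for n,z in dict(holder_mid=24,notch=14,filter_cell_mid=12).items():
    for m in r.mark_of("wrist",n)[:3]:
        u=m["uv"]; print(n,round(m["confidence"],2),np.round(u),np.round(world(p,u,z),1))
u=proj(p,[509,-405,30]).astype(int); print(u); x0=max(0,min(640-180,u[0]-90)); y0=max(0,min(250,u[1]-75))
c=cv2.resize(im[y0:y0+150,x0:x0+180],None,fx=4,fy=4,interpolation=cv2.INTER_CUBIC); save(c,"w2c.png"); print(x0,y0)
E
```

```text
[ 495.14325139 -379.64380599  151.81171054] [4.51263959e-01 8.92390420e-01 7.00289784e-05 4.15750030e-04]
holder_mid 0.6 [314. 229.] [ 507.2 -416.2   24. ]
notch 0.67 [308. 191.] [ 484.4 -393.8   14. ]
filter_cell_mid 0.92 [384. 150.] [ 515.2 -327.1   12. ]
[322 223]
232 148
```

View pics/w2c.png

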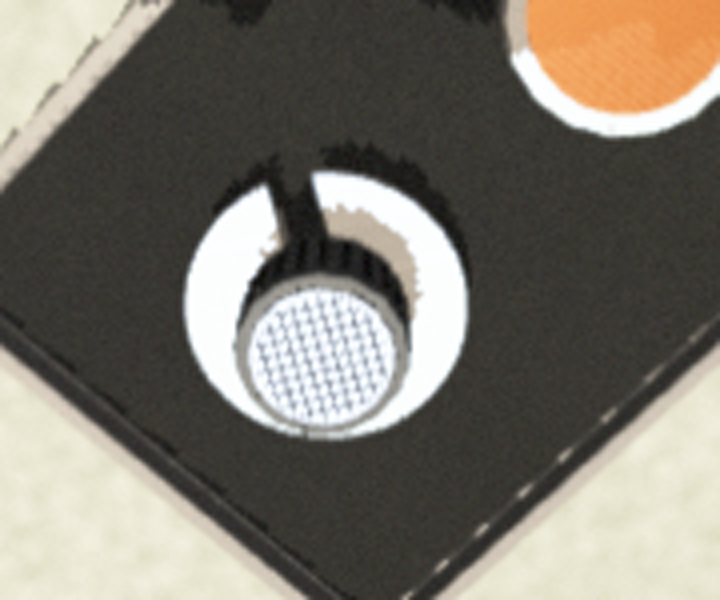

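```bash
cat > fit.py <<'E'
from h import *
import pickle
from scipy.optimize import minimize
def fitc(img,p,c0,R,z,sgn,w=2):
    g=cv2.GaussianBlur(cv2.cvtColor(img,cv2.COLOR_BGR2GRAY).astype(np.float32),(0,0),0.7)
    t=np.linspace(0,2*np.pi,240,endpoint=False); cs=np.c_[np.cos(t),np.sin(t)]
    def prof(c,R):
        uv=np.array([proj(p,[*(c+R*k),z]) for k in cs],np.float32); return cv2.remap(g,uv[:,:1],uv[:,1:],1).ravel()
    f=lambda c:-np.clip(sgn*(prof(c,R-w)-prof(c,R+w)),-20,60).mean()
    b=min(((f(np.array(c0)+[i,j]),i,j) for i in range(-8,9,2) for j in range(-8,9,2)))
    o=minimize(f,np.array(c0)+b[1:],method="Nelder-Mead",options=dict(initial_simplex=np.array(c0)+b[1:]+np.array([[0,0],[1.5,0],[0,1.5]])))
    return o.x,o.fun
E
python3 - <<'E'
from fit import *
i1,i2=cv2.imread("pics/w1.png"),cv2.imread("pics/w2.png"); p1,p2=[pickle.load(open(f"w{i}p.pkl","rb")) for i in(1,2)]
print("seat",fitc(i1,p1,(510,103),45,32,-1))
print("bore",fitc(i1,p1,(510,103),23.5,32,1))
print("flange",fitc(i2,p2,world(p2,(313.5,223.8),18)[:2],31,18,1))
print("top",fitc(i2,p2,world(p2,(312.5,237.5),44)[:2],18,44,1), world(p2,(312.5,237.5),44))
n=[world(p2,u,18) for u in((299,193.75),(310,191.25))]; print("notch edges",n, np.mean(n,0))
n=[world(p2,u,18) for u in((302.5,208),(313,206))]; print("notch inner",np.mean(n,0))
d=np.load("w2d.npy")
for uv in[(313,237),(285,222)]: print(world(p2,uv,depth=d[uv[1],uv[0]]).round(1))
k=[world(p1,(270+a/4,170+b/4),28) for a,b in((191,100),(223,92),(234,123),(203,133))]; print(np.round(k,1)); k=np.array(k)
v=(k[0]+k[1]-k[2]-k[3]); print("keydir",np.arctan2(v[1],v[0]), k.mean(0), np.linalg.norm(v)/2)
E
```

```text
seat (array([509.72116362, 103.36034432]), np.float64(-45.67802810668945))
bore (array([507.00131642, 105.26922471]), np.float64(-18.705772399902344))
flange (array([ 505.82060412, -414.17772225]), np.float64(-57.412044525146484))
top (array([ 501.94106974, -417.9879525 ]), np.float64(-43.74422073364258)) [ 506.33978852 -415.55289349   44.        ]
notch edges [array([ 479.19597732, -399.13386141,   18.        ]), array([ 485.49671417, -391.73646522,   18.        ])] [ 482.34634574 -395.43516332   18.        ]
notch inner [ 492.18927692 -404.43350293   18.        ]
[ 506.3 -414.9   44.3]
[ 484.1 -427.5   18.3]
[[490.4 101.4  28. ]
 [491.6 108.6  28. ]
 [499.1 107.9  28. ]
 [498.4 100.7  28. ]]
keydir 3.051491655230203 [494.86887757 104.63393982  28.        ] 7.803557717068676
```

Emit:
arm_command(steps=[[[-0.0346,-0.0119,0.02],[0,0,0]],[[0,0,0.035],[0,0,0]],[[0,0,0.035],[0,0,0]],[[0,0,0.025],[0,0,0]],[[0,0,0.012],[0,0,0]],[[0,0,0.005],[0,0,0]],[[0,0,0],[0,0,0]]], fingers=0.75)

```text
t: 4.7
tool_pos: [505.2, -415.5, 19.6]
orientation: [0.453, 0.891, -0.0, 0.0]
contact_force: [0.3, -0.7, -0.3]
width: 0.752
finger_force: 0.0
```

Emit:
arm_command(steps=[[[0,0,0],[0,0,0]],[[0,0,0],[0,0,0]],[[0,0,0],[0,0,0]],[[0,0,0],[0,0,0]],[[0,0,0],[0,0,0]],[[0,0,0],[0,0,0]]], fingers=0.2, squeeze=60)

```text
t: 5.3
tool_pos: [506.1, -415.9, 21.1]
orientation: [0.453, 0.891, -0.0, 0.002]
contact_force: [0.2, 1.7, 6.4]
width: 0.398
finger_force: 59.6
```

Emit:
arm_command(steps=[[[0,0,-0.01],[0,0,0]],[[0,0,-0.02],[0,0,0]],[[0,0,-0.02],[0,0,-8.35]],[[0,0,-0.02],[0,0,-8.35]],[[0,0,-0.02],[0,0,-8.35]],[[0,0,-0.02],[0,0,-8.35]],[[0,0,0],[0,0,0]]])

```text
t: 6.0
tool_pos: [506.2, -416.9, 133.1]
orientation: [0.178, 0.984, -0.001, 0.003]
contact_force: [-0.0, 0.3, -1.3]
width: 0.404
finger_force: 59.9
```

Emit:
arm_command(steps=[[[0.01615,0.0444,0],[0,0,0]],[[0.01615,0.0444,0],[0,0,0]],[[0.01615,0.0444,0],[0,0,0]],[[0.01615,0.0444,0],[0,0,0]],[[0.01615,0.0444,0],[0,0,0]],[[0.01615,0.0444,0],[0,0,0]],[[0.01615,0.0444,0],[0,0,0]],[[0.01615,0.0444,0],[0,0,0]],[[0.01615,0.0444,0],[0,0,0]],[[0.01615,0.0444,0],[0,0,0]]])

```text
t: 7.0
tool_pos: [508.7, 59.0, 128.9]
orientation: [0.18, 0.984, -0.0, -0.0]
contact_force: [1.4, 0.3, -0.6]
width: 0.399
finger_force: 60.0
```

Emit:
arm_command(steps=[[[0.01615,0.0444,0],[0,0,0]],[[0,0,0.02],[0,0,0]],[[0,0,0.02],[0,0,0]],[[0,0,0.018],[0,0,0]],[[0,0,0],[0,0,0]],[[0,0,0],[0,0,0]]])

```text
t: 7.6
tool_pos: [509.6, 104.2, 71.1]
orientation: [0.179, 0.984, -0.0, -0.0]
contact_force: [-0.2, 0.7, -1.2]
width: 0.397
finger_force: 60.0
```

```bash
python3 - <<'E'
from h import *
import pickle
s=r.sense(); p=r.camera_params("wrist"); im,d=r.get_image("wrist"); save(im,"w3.png"); pickle.dump(p,open("w3p.pkl","wb")); print(s["tool_pos"],s["orientation"],s["contact_force"])
u=proj(p,[510,103,45]).astype(int); x0=max(0,min(640-200,u[0]-100)); y0=max(0,min(250,u[1]-90)); print(u,x0,y0)
c=cv2.resize(im[y0:y0+150,x0:x0+200],None,fx=4,fy=4,interpolation=cv2.INTER_CUBIC); save(c,"w3c.png")
p=r.camera_params("side"); im,d=r.get_image("side"); save(im,"s3.png")
E
```

```text
[509.61389913 104.15990469  71.14634005] [ 1.79411187e-01  9.83773998e-01 -3.88965002e-04 -4.42044410e-04] [-0.17201583  0.69292832 -1.18706061]
[327 241] 227 151
```

View pics/w3c.png

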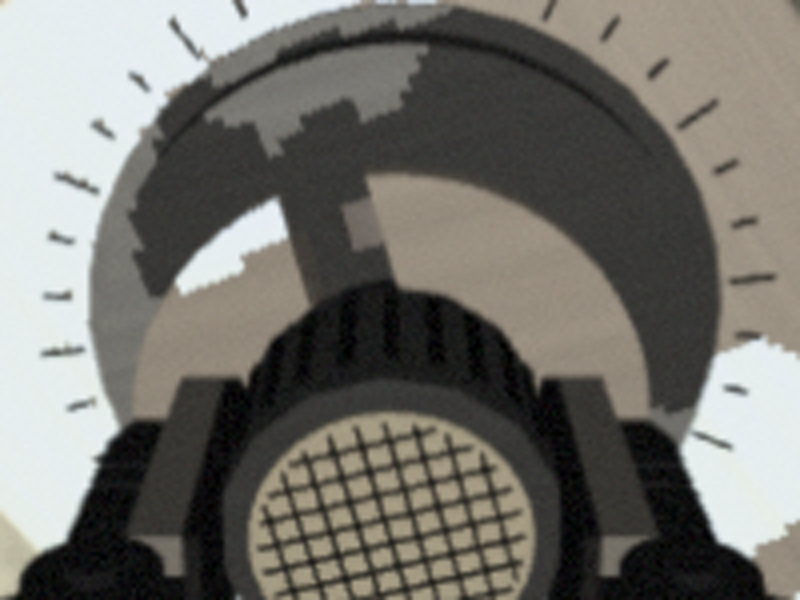

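```bash
python3 - <<'E'
from fit import *
im=cv2.imread("pics/w3.png"); p=pickle.load(open("w3p.pkl","rb"))
W=lambda a,b,z:world(p,(227+a/4,151+b/4),z)
k=W(364,225,28); print("key",k)
print("seat",fitc(im,p,(510,103),45,32,-1))
fz=68
# arc points of flange top edge and seat edge by hand from the crop
from scipy.optimize import least_squares
def cf(P,z,R):
    X=np.array([W(*q,z)[:2] for q in P]); o=least_squares(lambda c:np.linalg.norm(X-c,axis=1)-R,X.mean(0)-[-20,0]); return o.x,np.abs(o.fun).max()
F,e=cf([(165,310),(200,265),(240,225),(280,197),(372,176),(430,177),(500,198),(570,243),(620,300),(640,350)],fz,31); print("flange",F,e)
S,e=cf([(90,290),(120,215),(160,150),(710,240),(718,320),(690,440),(640,110),(560,45)],32,45); print("seat arc",S,e)
n=(W(283,197,fz)+W(369,177,fz))/2; n2=(W(311,295,fz)+W(393,275,fz))/2
for a in(n,n2): print("notch",np.arctan2(*(a[:2]-F)[::-1]), np.linalg.norm(a[:2]-F))
print("notch axis",np.arctan2(*(n-n2)[:2][::-1]))
for c in(S,): print("key ang",np.arctan2(*(k[:2]-c)[::-1]),np.linalg.norm(k[:2]-c))
E
```

```text
key [494.59467413 102.79277249  28.        ]
seat (array([509.32195233, 104.09399461]), np.float64(-39.968505859375))
flange [507.38371453 102.57262239] 0.6203569003665521
seat arc [510.05602049 104.34774713] 1.9819117637109613
notch 3.0350183053641917 30.876591486857933
notch 3.0471051001457337 18.677255915289596
notch axis 3.0165179807324365
key ang -3.0413579458835214 15.539342886627377
```

```bash
python3 - <<'E'
from fit import *
from scipy.optimize import least_squares
p3,p1=[pickle.load(open(f"w{i}p.pkl","rb")) for i in(3,1)]
def cf(P,p,o,z,R):
    X=np.array([world(p,(o[0]+a/4,o[1]+b/4),z)[:2] for a,b in P]); s=least_squares(lambda c:np.linalg.norm(X-c,axis=1)-R,[512,103],loss="soft_l1"); return s.x.round(1),s.fun.round(1)
print(cf([(30,210),(60,290),(110,335),(180,368),(240,376),(310,368),(380,325),(430,260),(446,190)],p1,(270,170),32,45))
print(cf([(62,95),(95,52),(400,50),(430,100)],p1,(270,170),32,45))
print("bore",cf([(145,140),(133,185),(345,185),(140,220),(338,220)],p1,(270,170),32,23.5))
print(cf([(165,135),(210,90),(280,55),(400,38),(480,50),(560,80),(620,125),(690,440)],p3,(227,151),32,45))
E
```

```text
(array([514.1, 102.5]), array([ 1.8,  1.5, -0. , -0.6, -0.7,  0.4,  0.1,  0.7,  0.9]))
(array([512.4, 104.8]), array([ 0.2, -0.3,  0.4, -0.3]))
bore (array([512. , 103.4]), array([-0.1,  0. , -0. , -0.1, -0.1]))
(array([511.8, 101.6]), array([ 0.1,  0.8,  0.5, -0.2, -0.4, -0.1, -0.1,  1.9]))
```

View pics/s3.png

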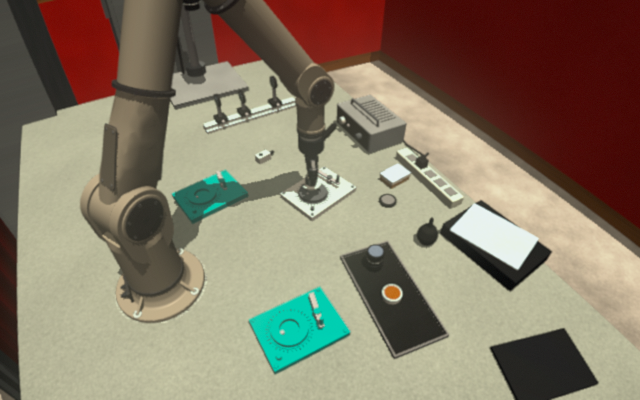

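Emit:
arm_command(steps=[[[-0.0043,0.0008,0.01],[0,0,-3.5]],[[0,0,0.008],[0,0,0]],[[0,0,0.003],[0,0,0]],[[0,0,0.001],[0,0,0]],[[0,0,0.001],[0,0,0]],[[0,0,0],[0,0,0]]])

```text
t: 8.3
tool_pos: [514.3, 103.8, 48.5]
orientation: [0.148, 0.989, 0.0, 0.0]
contact_force: [-0.5, 0.1, -0.4]
width: 0.401
finger_force: 60.0
```

Emit:
arm_command(steps=[[[0,0,0.001],[0,0,0]],[[0,0,0.001],[0,0,0]],[[0,0,0],[0,0,0]]])

```text
t: 8.6
tool_pos: [514.2, 103.7, 46.2]
orientation: [0.148, 0.989, -0.0, -0.0]
contact_force: [-0.7, -0.7, -1.1]
width: 0.4
finger_force: 60.0
```

Emit:
arm_command(steps=[[[0,0,0.001],[0,0,0]],[[0,0,0.001],[0,0,0]],[[0,0,0.001],[0,0,0]],[[0,0,0],[0,0,0]]])

```text
t: 9.0
tool_pos: [514.3, 103.9, 43.2]
orientation: [0.148, 0.989, 0.0, 0.0]
contact_force: [0.0, 1.0, -1.6]
width: 0.399
finger_force: 60.0
```

Already below the key's top with no contact; continuing.

Emit:
arm_command(steps=[[[0,0,0.001],[0,0,0]],[[0,0,0.001],[0,0,0]],[[0,0,0.001],[0,0,0]],[[0,0,0],[0,0,0]]])

```text
t: 9.4
tool_pos: [514.3, 103.9, 40.2]
orientation: [0.148, 0.989, 0.0, 0.0]
contact_force: [1.3, 0.9, -0.3]
width: 0.404
finger_force: 60.0
```

Emit:
arm_command(steps=[[[0,0,0.001],[0,0,0]],[[0,0,0.001],[0,0,0]],[[0,0,0],[0,0,0]]])

```text
t: 9.7
tool_pos: [514.4, 104.0, 39.2]
orientation: [0.148, 0.989, 0.0, -0.0]
contact_force: [-2.9, 0.4, 11.8]
width: 0.403
finger_force: 61.5
```

Emit:
arm_command(steps=[[[0,0,-0.0005],[0,0,0]],[[0,0,0],[0,0,0]],[[0,0,0],[0,0,0]],[[0,0,0],[0,0,0]],[[0,0,-0.005],[0,0,0]],[[0,0,-0.02],[0,0,0]],[[0,0,-0.03],[0,0,0]],[[0,0,-0.04],[0,0,0]],[[0,0,-0.03],[0,0,0]],[[0,0,0],[0,0,0]]], fingers=0.62)

```text
t: 10.7
tool_pos: [517.0, 104.3, 168.2]
orientation: [0.148, 0.989, 0.002, 0.003]
contact_force: [0.2, -0.5, -0.3]
width: 0.624
finger_force: 0.0
```

```bash
python3 - <<'E'
from h import *
import pickle
s=r.sense(); p=r.camera_params("wrist"); im,d=r.get_image("wrist"); save(im,"w4.png"); pickle.dump(p,open("w4p.pkl","wb")); np.save("w4d.npy",d); print(s["tool_pos"],s["orientation"])
u=proj(p,[545,103,45]).astype(int); x0=max(0,min(640-200,u[0]-100)); y0=max(0,min(250,u[1]-75)); print(u,x0,y0)
c=cv2.resize(im[y0:y0+150,x0:x0+200],None,fx=4,fy=4,interpolation=cv2.INTER_CUBIC); save(c,"w4c.png")
for n,z in dict(holder_mid=42,notch=32,clip_pin=58,clip_pivot=38).items():
    for m in r.mark_of("wrist",n)[:2]:
        u=m["uv"]; print(n,round(m["confidence"],2),np.round(u),np.round(world(p,u,z),1))
E
```

```text
[517.04526877 104.25128999 168.18604915] [0.14838928 0.98892085 0.00199507 0.00349319]
[335 222] 235 147
holder_mid 0.89 [324. 188.] [514.1 102.7  42. ]
notch 0.58 [316. 144.] [479.4 106.8  32. ]
clip_pin 0.74 [340. 285.] [596.9  91.6  58. ]
```

View pics/w4c.png

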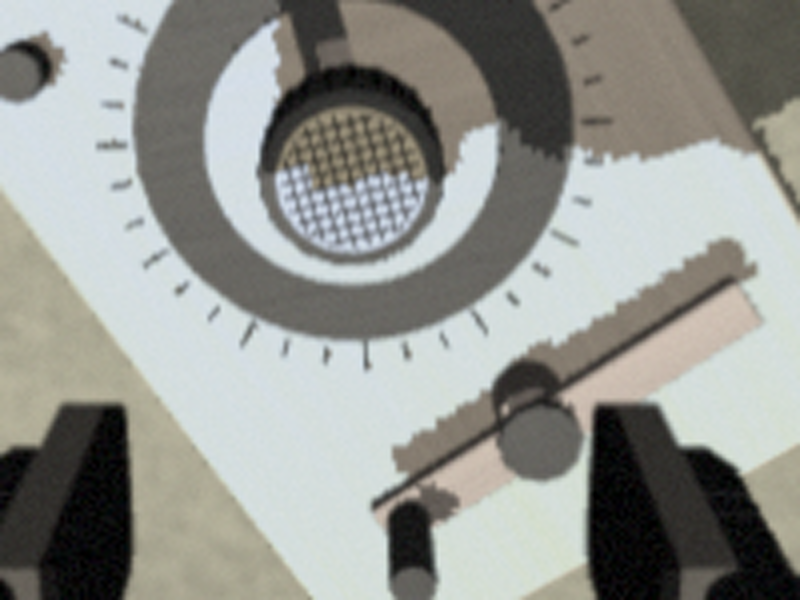

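```bash
python3 - <<'E'
from h import *
import pickle; p=pickle.load(open("w4p.pkl","rb")); d=np.load("w4d.npy")
for n,a,b in[("top",350,180),("topL",300,200),("topR",410,200),("flL",230,150),("flR",480,150),("flB",345,273),("seat",170,150),("seatB",345,310)]:
    u=(int(235+a/4),int(147+b/4)); print(n,world(p,u,depth=d[u[1],u[0]]).round(1))
W=lambda a,b,z:world(p,(235+a/4,147+b/4),z).round(1)
print("pin",W(413,582,72),W(408,512,44),"pivot",W(540,440,49),"toe",W(750,300,44))
E
```

```text
top [511.7 101.7  62. ]
topL [512.5  91.8  63.3]
topR [519.1 111.6  61.7]
flL [505.   77.1  34.8]
flR [520.6 128.1  35.3]
flB [539.   92.3  34.6]
seat [501.8  64.4  32.3]
seatB [548.2  89.4  31.8]
pin [594.7  89.9  72. ] [594.8  90.   44. ] pivot [583.5 122.9  49. ] toe [567.5 174.4  44. ]
```

Emit:
arm_command(steps=[[[-0.0396,0.0048,0],[0,0,0]],[[-0.0396,0.0048,0],[0,0,0]],[[0,0,0],[0,0,7.75]],[[0,0,0],[0,0,7.75]],[[0,0,0],[0,0,7.75]],[[0,0,0.01],[0,0,7.75]],[[0,0,0.01],[0,0,7.75]],[[0,0,0.01],[0,0,7.75]],[[0,0,0.01],[0,0,7.75]],[[0,0,0],[0,0,0]]], fingers=0.28)

```text
t: 11.95
tool_pos: [590.9, 89.5, 121.1]
orientation: [0.583, 0.812, -0.002, -0.001]
contact_force: [0.1, 0.4, 0.3]
width: 0.283
finger_force: 0.0
```

Emit:
arm_command(steps=[[[-0.0008,0.0046,0],[0,0,0]],[[0,0,0.02],[0,0,0]],[[0,0,0.02],[0,0,0]],[[0,0,0.015],[0,0,0]],[[0,0,0.01],[0,0,0]],[[0,0,0.004],[0,0,0]],[[0,0,0],[0,0,0]]])

```text
t: 12.65
tool_pos: [597.4, 90.3, 54.6]
orientation: [0.583, 0.813, -0.0, -0.0]
contact_force: [-0.5, -0.2, 0.9]
width: 0.281
finger_force: 0.0
```

Emit:
arm_command(steps=[[[0.0003,0.0049,0],[0,0,-8]],[[0.0003,0.0049,0],[0,0,-8]],[[0.0003,0.0049,0],[0,0,-8]],[[0,0,0],[0,0,0]]])

```text
t: 13.05
tool_pos: [610.7, 97.8, 55.6]
orientation: [0.4, 0.916, 0.0, 0.0]
contact_force: [-0.7, 0.6, -0.9]
width: 0.276
finger_force: 0.0
```

Emit:
arm_command(steps=[[[0.001,0.0049,0.001],[0,0,-8]],[[0.0005,0.0049,0.001],[0,0,-8]],[[0.0003,0.0049,0.001],[0,0,-8]],[[0.0003,0.0049,0],[0,0,-8]],[[0.0003,0.0049,0],[0,0,-8]],[[0.0003,0.0049,0],[0,0,-8]],[[0,0,0],[0,0,0]]])

```text
t: 13.75
tool_pos: [622.2, 124.0, 52.6]
orientation: [-0.005, 1.0, 0.0, 0.001]
contact_force: [1.1, -1.3, 0.1]
width: 0.28
finger_force: 0.6
```

Emit:
arm_command(steps=[[[0.001,0.0049,0],[0,0,-8]],[[0.001,0.0049,0],[0,0,-6]],[[0.0003,0.003,0],[0,0,-2]],[[0,0,0],[0,0,0]]])

```text
t: 14.15
tool_pos: [617.8, 137.1, 52.4]
orientation: [-0.143, 0.99, 0.0, 0.001]
contact_force: [2.0, -0.9, 0.6]
width: 0.28
finger_force: 1.1
```

Continue in 1 mm steps until the stop is felt.

Emit:
arm_command(steps=[[[0,0.0015,0],[0,0,0]],[[0,0.0015,0],[0,0,0]],[[0,0.001,0],[0,0,0]],[[0,0,0],[0,0,0]]])

```text
t: 14.55
tool_pos: [616.0, 140.7, 51.8]
orientation: [-0.145, 0.989, -0.0, 0.0]
contact_force: [1.8, -3.8, 1.2]
width: 0.28
finger_force: 1.6
```

Emit:
arm_command(steps=[[[0,0.001,0],[0,0,0]],[[0,0.001,0],[0,0,0]],[[0,0,0],[0,0,0]]])

```text
t: 14.85
tool_pos: [616.0, 140.8, 51.8]
orientation: [-0.144, 0.99, -0.001, 0.0]
contact_force: [3.4, -5.7, 0.3]
width: 0.282
finger_force: 3.4
```

Emit:
arm_command(steps=[[[0,0.001,0],[0,0,0]],[[0,0.001,0],[0,0,0]],[[0,0,0],[0,0,0]]])

```text
t: 15.15
tool_pos: [616.0, 141.0, 51.8]
orientation: [-0.144, 0.99, -0.002, 0.0]
contact_force: [5.4, -10.5, 0.7]
width: 0.281
finger_force: 5.1
```

Emit:
arm_command(steps=[[[0,-0.004,0],[0,0,0]],[[0,-0.005,0],[0,0,0]],[[0,0,-0.01],[0,0,0]],[[0,0,-0.03],[0,0,0]],[[0,0,-0.04],[0,0,0]],[[0,0,-0.04],[0,0,0]],[[0.04,0,0],[0,0,0]],[[0.04,0,0],[0,0,0]],[[0,0,0],[0,0,0]]])

```text
t: 16.05
tool_pos: [534.9, 111.7, 171.6]
orientation: [-0.145, 0.989, -0.0, -0.003]
contact_force: [-0.6, 1.3, 0.0]
width: 0.277
finger_force: 0.0
```

```bash
python3 - <<'E'
from h import *
p=r.camera_params("wrist"); im,d=r.get_image("wrist"); s=r.sense(); print(s["tool_pos"],s["contact_force"])
u=proj(p,[550,110,45]).astype(int); x0=max(0,min(640-200,u[0]-100)); y0=max(0,min(250,u[1]-75)); print(u,x0,y0)
c=cv2.resize(im[y0:y0+150,x0:x0+200],None,fx=4,fy=4,interpolation=cv2.INTER_CUBIC); save(c,"w5c.png")
for n,z in dict(holder_mid=42,clip_pin=58).items():
    for m in r.mark_of("wrist",n)[:2]: print(n,m["confidence"],world(p,m["uv"],z).round(1))
E
```

```text
[538.00416909 112.92663708 172.25320888] [0.58106022 0.57336516 0.57924554]
[319 209] 219 134
holder_mid 0.66 [514.6 102.8  42. ]
clip_pin 0.68 [617.1 135.1  58. ]
clip_pin 0.29 [671.1  -4.4  58. ]
```

View pics/w5c.png

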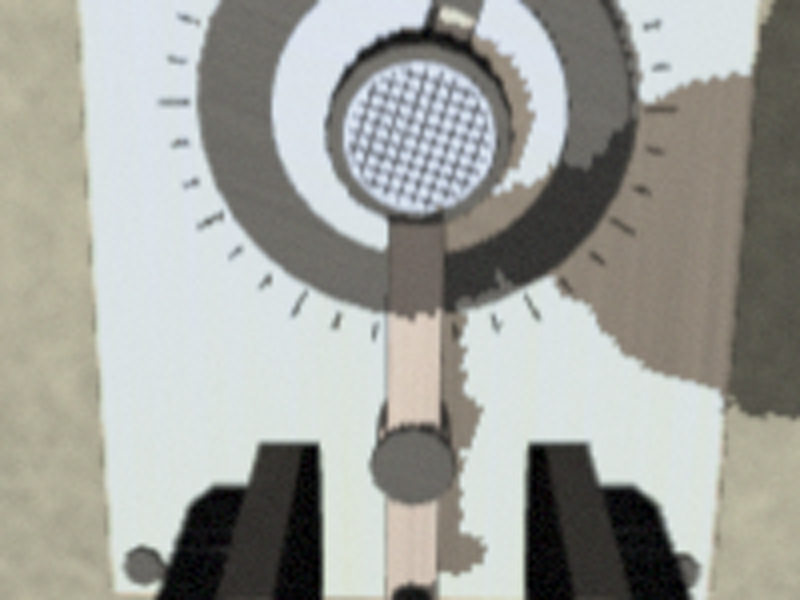

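The clip bar (crop x≈415) points at the seat's axis over the flange. The holder is seated with the key showing in its notch at (455,15), and the gripper is clear of everything.

```bash
python3 -c "
from bench import r
print(r.hand_in())"
```

```text
the job is handed in; nothing more can be done
None
```

The holder is fully home on the key with its flange flat on the seat, the clip is swung to its stop over the flange, the gripper is clear, and the job was handed in at about 16 s; no verdict came back.

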